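Find the sand-filled fuse link

ROBOT

A 7-joint arm with a two-finger parallel gripper is mounted at the origin on the work surface. World frame = base frame: x ahead of the robot, y to its left, z up, the work surface at z = 0. Lengths are in m, angles in rad, forces in N, time in s.
With the tool pointing down it reaches from about 0.4 to 0.875 m from the base axis. Payload 4.4 kg.
Tool frame: the origin (TCP) lies midway between the tips of the shut fingers; the grasp point (between the pads) lies 19 mm behind it; z points along the fingers, y is the line along which they close (so a half turn about z gives the same grasp; the last joint's range is limited). The gripper opens to 85 mm and grips with 20 to 120 N. Pads are 22 mm wide; open, the fingers measure 114 mm over their backs; the gripper's body (76 mm by 85 mm) begins 54 mm behind the grasp point. The pads swing forward as they close: fully open they stand 13 mm farther back than shut.
Start: joints at [-1.269, 0.628, 0.038, 1.517, -0.027, 0.996, -0.02], TCP at [0.234, 0.607, 0.231] pointing down, gripper open.
Joint ranges: [-3.06, 3.06], [-0.37, 2.12], [-1.25, 1.32], [0.18, 2.47], [-1.1, 4.24], [0.23, 1.98], [-2.94, 2.94]. Speed limits (rad/s): [2.57, 2.57, 3.14, 3.14, 3.14, 3.14, 3.14].

INTERFACE

Orientations are given as a rotation vector (axis times angle).
In Python, from rig import env gives the robot as it stands.
- The arm moves only by the shell command python3 -m creep 'ROWS' [FORCE]. ROWS is a JSON object of lists of equal length, an entry for each row: "grip": the opening, from 0 (shut) to 1 (fully open); "offset": the shift along the world's x, y, z in mm, a list of three; "twist": the turn about the world's z in degrees. A call has 1 to 20 rows; each row is the pose to reach, as a shift and turn from the pose commanded when the call began; what a row does not reach only later rows make up. A row lasts 1/8 s, in which the tool goes at most 62.5 mm and 10.7 degrees, less where a joint would pass 70% of its speed; a pose out of reach is approached as far as the arm can. A call with a gripper value outside its range is refused whole. The fingers move at their own pace and stop on an object; FORCE is the grip in N (left out, the last holds). Time passes only in rows, so rows that repeat a pose let the fingers close. It gives the time, the measured TCP pose, the force, the opening and the grip force at its end, in the units of the state.
- env.sense(): the state, without advancing time (a new reading comes with each control period).
- env.get_image(name): name is "scene" or "top" or "wrist"; returns a dict with "color" (480x640x3 uint8, red, green, blue), "fovy" (degrees; the focal length in pixels is half the picture's height over the tangent of half this angle, whatever the lens; pixels are square), "cx", "cy" (the principal point, pixels), "camera_from_world" (4x4, takes a point from world to camera coordinates). Camera axes: x right, y up, looking along -z (the intrinsics and any distortion apply to the point x, -y, -z); pixel columns grow to the right and rows downward; lengths in m; the calibration is good to about 2 mm. A picture is of the moment at which its call begins. There is no depth.
- env.job_done(): hands the job in; it is judged then, once.
The state is a dict: "time": time; "q": joint angles; "joint_vel": joint speeds; "effort": joint torques, N m; "ee_pos": TCP position; "tool_rot": TCP orientation; "contact_force": force on the tool from outside, world axes, zero at the start; "moment": the same for the moment, N m; "gripper_width": opening from 0.0 (shut) to 1.0 (fully open); "grip_force": force on a finger pad.
Only numpy, scipy, OpenCV 4.12 (cv2) and the standard library are available. Lean on these libraries where they do the work, as an engineer would, in place of code of your own. Each camera call takes 0.05 s, during which the arm holds its last target. There are 200 camera calls.

TASK

Lever the clear cover of the fuse case fully open with the red-handled blade tool, keeping your fingers off the cover, and lay the tool back down on the table. One of the two look-alike fuse links inside has lost its sand filling: lift the link nearer the robot a few centimetres straight up off its blue pad and stand it back, then lift the farther one straight up in the same way, and judge by weight which is the heavier. Leave the lighter link standing upright on a blue pad, leave everything else on the table alone, and finish while holding the heavier link upright and still, well clear above the middle of the green mat and still in the grip.

Things in the scene. Friction and masses are not known exactly. Their poses are not given: they have to be found in the camera images.
- case: Dark grey fuse case fixed to the table, 160 (its x) x 300 (its y) x 75 mm tall, walls and floor 6 mm. Origin under its centre. x points from the open-slot side to the hinge side, z up. The wall on the -x side is only 62 mm tall, so that below the shut cover a slot 13 mm high and 288 mm long remains. Inside are two blue pads 85 mm square, at y = +70 (nearer the robot) and y = -70 mm.
- tool: Blade tool lying on the table: red handle 100 mm long, 18 wide, 26 high, from x = -100 to 0 mm; steel blade 22 wide, 3 mm thick from x = 0 to 100 mm at half the handle's height (13 mm). Origin at the underside, where handle meets blade; x points towards the blade tip, z up. 120 g, centre of mass in the handle, about 5 mm from the blade.
- blade_tip (a point): Tip of the blade, mid thickness; axes as the tool's.
- slot (a point): Middle of the slot below the cover's free edge, on the outer face of the low wall, 68.5 mm above the table; axes as the case's (x points in). The links stand at least 45 mm in from here.
- cover (a joint): Opening angle of the clear cover with orange rims (160 x 300 x 6 mm, 200 g): 0 shut, 1.9 fully open, leaning back past upright. It lies shut by its own weight, balanced by a spring: lifting the free edge takes under 1 N, and past about 0.75 rad it swings open by itself and stays.
- cover_edge (a point): Middle of the cover's free orange edge, mid thickness; its z points out of the cover's upper face. Shut, the cover's underside is 75.5 mm above the table and it reaches 160 mm from the hinge to the slot side.
- cover_hinge (a point): Middle of the hinge line, which runs along the case's y, 80 mm on the +x side of the case's centre.
- pad_near (a point): Centre of the blue pad nearer the robot, on the case's inner floor, 6 mm above the table.
- pad_far (a point): Centre of the blue pad farther from the robot, on the case's inner floor, 6 mm above the table.
- link_1: One of two look-alike fuse links: white ceramic block with metal ends and a brass dot on top, 46 x 46 mm, 56 mm tall, standing upright in the case on one of the two blue pads (which link is on which pad varies, slightly turned and off-centre). Between 200 and 700 g; the sand-filled one is heavier by 130 g or more. Origin at the centre of its underside, x and y square to its sides, z up.
- link_2: One of two look-alike fuse links: white ceramic block with metal ends and a brass dot on top, 46 x 46 mm, 56 mm tall, standing upright in the case on one of the two blue pads (which link is on which pad varies, slightly turned and off-centre). Between 200 and 700 g; the sand-filled one is heavier by 130 g or more. Origin at the centre of its underside, x and y square to its sides, z up.
- mat: Green mat fixed to the table, 110 x 110 x 3 mm; origin at the centre of its underside.
- spray_can: Bystander: closed aluminium spray can with a green label, 62 mm wide, 190 mm tall; origin at its underside.
- scouring_pad: Bystander: flat maroon scouring pad, 90 x 60 x 18 mm; origin at its underside.
- screwdriver: Bystander: blue-handled screwdriver lying on the table; origin at its underside.
- meter: Bystander: yellow hand-held meter, 160 x 80 x 34 mm; origin at its underside.
- bolt_cup: Bystander: small steel cup, 70 mm wide, 60 mm tall; origin at its underside.
- collar: Bystander: brass collar, 56 mm outside, 34 mm bore, 22 mm tall; origin at its underside.
Mind the look-alikes: they are no part of the job. What is meant by the tool is not orange, and is the larger of those in its own colour. Several things have the shape of the mat; the one meant has the colours described above.

How it is judged:
By the outcome, as a careful person would: the job done as asked, in the order asked, and still so for the second after the job is handed in, while the arm keeps its last pose, push and grip.
It also fails if it takes over 72 s, if anything falls off the work surface, if the arm or the gripper's body presses on something with over 40 N, if the wrist force passes 120 N, or if a joint passes its speed limit or range.

## Working session

There is one attempt and no reset: what is moved stays moved. The work goes in short steps, Python scripts to look and compute and a shell command to move; the robot and the scene stay as the last step left them, time stands still between calls to the robot, and variables do not carry over. Pictures are saved under pics/ and viewed, at most 10 in all, crops included, and the job is handed in when it is done.

```bash
ls; mkdir -p pics; cat > h.py <<'E'
import numpy as np, cv2
from rig import env
def save(name,fn):
    im=env.get_image(name); cv2.imwrite('pics/'+fn,im['color'][:,:,::-1]); np.save('pics/'+fn+'.npy',im,allow_pickle=True); return im
def ray(im,u,v):
    f=240/np.tan(np.radians(im['fovy'])/2); M=np.array(im['camera_from_world'])
    d=np.array([(u-im['cx'])/f,-(v-im['cy'])/f,-1.]); R=M[:3,:3]
    return -R.T@M[:3,3], R.T@d
def onz(im,u,v,z):
    c,d=ray(im,u,v); return c+d*(z-c[2])/d[2]
def proj(im,p):
    f=240/np.tan(np.radians(im['fovy'])/2); M=np.array(im['camera_from_world'])
    c=M[:3,:3]@np.array(p)+M[:3,3]; return im['cx']+f*c[0]/-c[2], im['cy']-f*c[1]/-c[2]
E
python3 - <<'E'
from h import *
for n in ('top','scene'):
    im=save(n,n+'1.png'); print(n,{k:v for k,v in im.items() if k not in('color',)})
s=env.sense(); print(s)
E
```

```text
pics
top {'fovy': 48.00534364960337, 'cx': 317.83025019429306, 'cy': 236.6440940065063, 'camera_from_world': array([[ 3.99047571e-04, -9.99894606e-01,  1.45127009e-02,
        -7.57134772e-02],
       [ 9.93163187e-01,  2.09039717e-03,  1.16715524e-01,
        -5.24018669e-01],
       [-1.16733561e-01,  1.43669052e-02,  9.93059348e-01,
        -1.35766184e+00],
       [ 0.00000000e+00,  0.00000000e+00,  0.00000000e+00,
         1.00000000e+00]])}
scene {'fovy': 42.57640929968264, 'cx': 319.3082440093363, 'cy': 230.8720401251436, 'camera_from_world': array([[ 0.70071515,  0.71338832, -0.00868263, -0.33347154],
       [-0.59834665,  0.59425829,  0.53743685,  0.30081414],
       [ 0.3885609 , -0.37139492,  0.8432593 , -1.86993335],
       [ 0.        ,  0.        ,  0.        ,  1.        ]])}
{'time': 0.1, 'q': array([-1.2688336 ,  0.62920692,  0.03846005,  1.51827146, -0.02698213,
        0.99628827, -0.02000502]), 'joint_vel': array([ 8.22959039e-04, -2.21552484e-03,  7.27250593e-05, -2.08429851e-03,
        1.67753558e-04,  8.78273053e-05, -1.05036412e-03]), 'effort': array([ 1.92116386e-03, -5.64529681e+01,  1.22992136e+00, -1.93970168e+01,
        1.12178485e-02,  5.40083609e-03, -1.81923178e-05]), 'ee_pos': array([0.23347927, 0.6060271 , 0.23051049]), 'tool_rot': array([-5.74393666e-01, -3.08836579e+00,  2.56688528e-03]), 'contact_force': array([-0.40329532,  0.04675418, -0.2808859 ]), 'moment': array([0.03660746, 0.0325123 , 0.02136599]), 'grip_force': 0.0, 'gripper_width': 1.001465400972877}
```

View pics/top1.png

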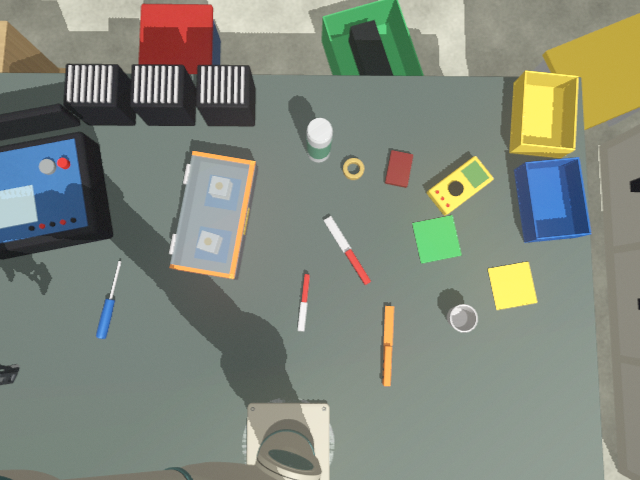

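View pics/scene1.png

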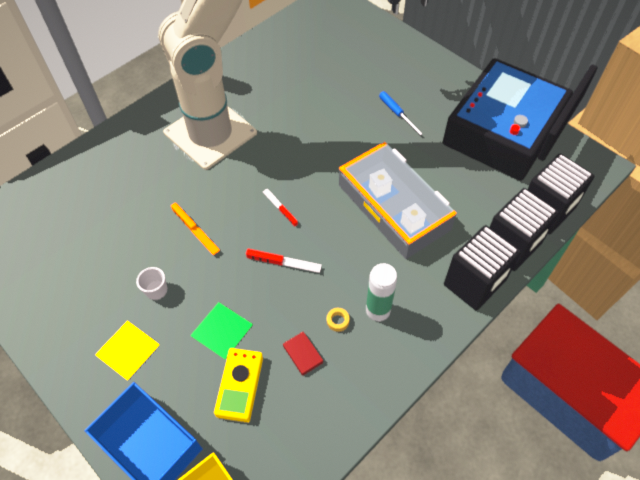

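The top view shows these candidates:
- **Tool:** large red-handled at (347,250), small red at (304,300), orange at (389,345). I choose the large red one.
- **Mat:** green at (437,239), yellow square at (513,286), maroon pad at (399,168). I choose the green one.
- **Case:** at (213,215), with white hinges on its left side and the slot on its right.

Next I'll measure these and take a close crop.

```bash
cat > m.py <<'E'
from h import *
def comps(mask,mn=40):
    n,l,s,c=cv2.connectedComponentsWithStats(mask.astype(np.uint8)); return [(s[i,4],c[i],np.argwhere(l==i)[:,::-1]) for i in range(1,n) if s[i,4]>=mn]
E
python3 - <<'E'
from m import *
from scipy.spatial.transform import Rotation as R
im=np.load('pics/top1.png.npy',allow_pickle=True).item(); c=im['color'].astype(int); hsv=cv2.cvtColor(im['color'],cv2.COLOR_RGB2HSV).astype(int)
H,S,V=hsv[...,0],hsv[...,1],hsv[...,2]
yy,xx=np.mgrid[:480,:640]
def box(mask,z,name,mn=60):
    for a,ce,pts in comps(mask,mn):
        r=cv2.minAreaRect(pts.astype(np.float32)); bp=[onz(im,*p,z)[:2] for p in cv2.boxPoints(r)]
        print(name,a,ce.round(1),'ctr',np.mean(bp,0).round(4),'sides',np.round([np.linalg.norm(bp[0]-bp[1]),np.linalg.norm(bp[1]-bp[2])],4),'corners',np.round(bp,3).tolist())
tab=(yy>130)&(xx<500)&(xx>120)
box(((H<5)|(H>175))&(S>180)&(V>120)&tab&(yy>190),.02,'red')
box((S<40)&(V>190)&(yy>200)&(yy<340)&(xx>270)&(xx<380),.0145,'white')
box((H>50)&(H<75)&(S>150)&(yy>200)&(xx>400)&(xx<480),.003,'green')
box((H>8)&(H<20)&(S>150)&(V>180)&(xx<270)&(xx>150)&(yy>140)&(yy<290),.0815,'orange')
box((H>95)&(H<125)&(S>60)&(xx<250)&(xx>180)&(yy>165)&(yy<265),.006,'bluepad')
print(R.from_rotvec(env.sense()['tool_rot']).as_matrix().round(3))
cr=im['color'][140:340,160:480,::-1]; cv2.imwrite('pics/crop1.png',cv2.resize(cr,None,fx=2.5,fy=2.5,interpolation=cv2.INTER_CUBIC))
E
```

```text
white 313 [336.6 233.3] ctr [ 0.5336 -0.1251] sides [0.0223 0.0992] corners [[0.57, -0.09], [0.582, -0.108], [0.497, -0.161], [0.486, -0.142]]
white 191 [302.1 316.4] ctr [ 0.3209 -0.0351] sides [0.072 0.017] corners [[0.286, -0.023], [0.358, -0.03], [0.356, -0.047], [0.284, -0.04]]
orange 616 [235.  196.4] ctr [0.5993 0.1243] sides [0.1413 0.3346] corners [[0.734, 0.245], [0.78, 0.111], [0.463, 0.005], [0.42, 0.136]]
orange 178 [199.1 270.9] ctr [0.4321 0.2155] sides [0.0079 0.1492] corners [[0.441, 0.29], [0.449, 0.288], [0.423, 0.141], [0.415, 0.143]]
[[-0.933  0.36  -0.001]
 [ 0.36   0.933 -0.002]
 [-0.    -0.002 -1.   ]]
```

View pics/crop1.png

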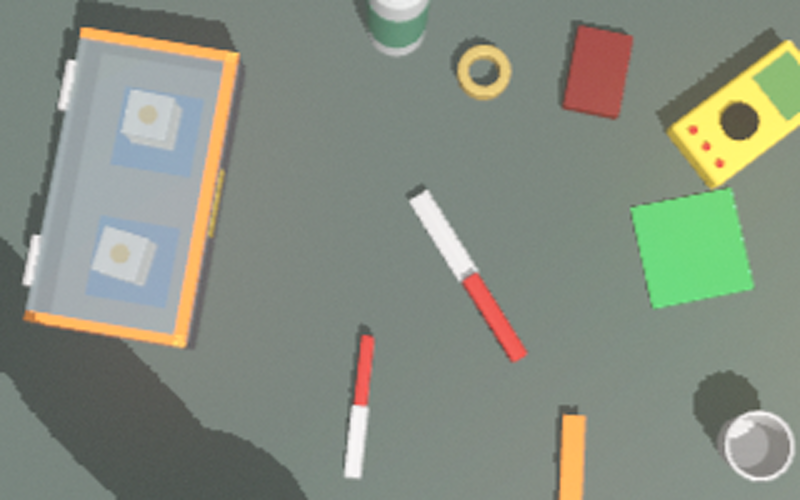

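The crop confirms the choice: the large red tool's blade spans crop (412,193)–(470,275) and measures 99 x 22 mm, as described. The mat is at crop (692,248). The cover corners are at (82,28), (238,52), (187,347) and (26,320), with the hinges on the left.

```bash
python3 - <<'E'
from m import *
im=np.load('pics/top1.png.npy',allow_pickle=True).item()
q=np.array([(82,28),(238,52),(187,347),(26,320)])/2.5+[160,140]
P=np.array([onz(im,*p,.0815)[:2] for p in q]); print(P.round(4),[np.linalg.norm(P[i]-P[(i+1)%4]).round(4) for i in range(4)],P.mean(0))
for a,b in ((0,1),(3,2),(1,2),(0,3)):
    d=P[a]-P[b]; print('ang',np.degrees(np.arctan2(d[1],d[0])))
q=np.array([(632,208),(733,188),(754,290),(654,308)])/2.5+[160,140]
M=np.array([onz(im,*p,.003)[:2] for p in q]);print('mat',M.mean(0),[np.linalg.norm(M[i]-M[(i+1)%4]).round(4) for i in range(4)])
q=np.array([(466,277),(479,270),(526,352),(514,360)])/2.5+[160,140]
M=np.array([onz(im,*p,.026)[:2] for p in q]);print('handle',M.mean(0),M.round(4).tolist())
for n,p in (('far dot',(148,115)),('near dot',(120,254))):
    print(n,onz(im,p[0]/2.5+160,p[1]/2.5+140,.062))
E
```

```text
[[0.7345 0.241 ]
 [0.7103 0.0836]
 [0.4136 0.1295]
 [0.4399 0.2878]] [np.float64(0.1593), np.float64(0.3003), np.float64(0.1605), np.float64(0.2983)] [0.57456876 0.18548899]
ang 81.28946231735064
ang 80.5639644081474
ang -8.785237649098638
ang -9.023045207250734
mat [ 0.52102346 -0.3905295 ] [np.float64(0.11), np.float64(0.1101), np.float64(0.1076), np.float64(0.1079)]
handle [ 0.44929469 -0.17974594] [[0.4881, -0.1489], [0.4954, -0.1624], [0.4109, -0.2101], [0.4028, -0.1977]]
far dot [0.64952593 0.17605298 0.062     ]
near dot [0.50739553 0.2010007  0.062     ]
```

```bash
python3 -m creep '{"grip":[0.6,0.6,0.6,0.6,0.6,0.6,0.6,0.6,0.6,0.6,0.6,0.6,0.6,0.6,0.6,0.6,0.6,0.6,0.6],"offset":[[228,-779,0],[228,-779,0],[228,-779,0],[228,-779,0],[228,-779,0],[228,-779,0],[228,-779,0],[228,-779,0],[228,-779,0],[228,-779,0],[228,-779,0],[228,-779,0],[228,-779,0],[228,-779,0],[228,-779,-80],[228,-779,-80],[228,-779,-80],[228,-779,-80],[228,-779,-80]],"twist":[-127,-127,-127,-127,-127,-127,-127,-127,-127,-127,-127,-127,-127,-127,-127,-127,-127,-127,-127]}' 60
python3 - <<'E'
from m import *
from scipy.spatial.transform import Rotation as R
s=env.sense();m=R.from_rotvec(s['tool_rot']).as_matrix();print('yawy',np.degrees(np.arctan2(m[1,1],m[0,1])),s['q'].round(2))
im=save('wrist','w1.png'); hsv=cv2.cvtColor(im['color'],cv2.COLOR_RGB2HSV).astype(int);H,S,V=hsv[...,0],hsv[...,1],hsv[...,2]
for a,ce,p in comps(((H<8)|(H>172))&(S>130)&(V>100),300):
    r=cv2.minAreaRect(p.astype(np.float32)); bp=np.array([onz(im,*x,.022)[:2] for x in cv2.boxPoints(r)]);print(a,ce.round(),bp.mean(0).round(4),bp.round(4).tolist())
E
```

```text
time: 2.48
ee_pos: [0.4625, -0.1724, 0.1524]
tool_rot: [3.019, 0.865, 0.003]
contact_force: [0.2, -0.2, -0.2]
gripper_width: 0.599
grip_force: 0.0
yawy -58.03520614413865 [-0.09  0.59  0.58  2.04 -0.53  0.66 -0.17]
5105 [612.  54.] [ 0.6911 -0.2837] [[0.666, -0.2488], [0.7218, -0.2612], [0.7176, -0.3175], [0.6591, -0.3075]]
1730 [148. 218.] [ 0.3981 -0.0453] [[0.3611, -0.0323], [0.4366, -0.0416], [0.4355, -0.0579], [0.3591, -0.0496]]
2529 [317. 246.] [ 0.4491 -0.1771] [[0.4876, -0.143], [0.4969, -0.1579], [0.4111, -0.2121], [0.4008, -0.1956]]
```

View pics/w1.png

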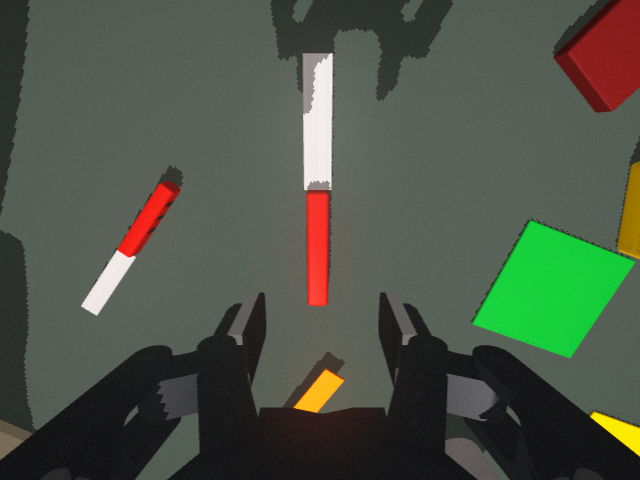

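```bash
python3 -m creep '{"grip":[0.6,0.6,0.6,0.6,0.6,0.6,0,0,0,0,0,0,0],"offset":[[-1,3,-50],[-1,3,-90],[-1,3,-120],[-1,3,-140],[-1,3,-149],[-1,3,-149],[-1,3,-149],[-1,3,-149],[-1,3,-149],[-1,3,-149],[-1,3,-149],[-1,3,-149],[-1,3,-149]],"twist":[0,0,0,0,0,0,0,0,0,0,0,0,0]}' 80
```

```text
time: 4.15
ee_pos: [0.4613, -0.1696, 0.0033]
tool_rot: [3.02, 0.864, 0.002]
contact_force: [-0.7, 1.2, 6.4]
gripper_width: 0.189
grip_force: 78.6
```

```bash
python3 -m creep '{"grip":[0,0,0,0,0,0,0,0,0,0,0],"offset":[[0,0,40],[0,0,56],[30,40,56],[73,103,56],[73,103,56],[73,103,56],[73,103,56],[73,103,56],[73,103,56],[73,103,56],[73,103,56]],"twist":[0,0,10,20,30,40,49,49,49,49,49]}'
python3 - <<'E'
from m import *
im=save('wrist','w2.png'); sc=save('scene','s2.png')
u=np.array([.1564,.9877]); s=env.sense(); t=s['ee_pos'][:2]+.135*u
print('expected tip',t, proj(im,[*t,.0685]),proj(sc,[*t,.0685]))
cv2.imwrite('pics/s2c.png',cv2.resize(sc['color'][130:290,230:470,::-1],None,fx=3,fy=3,interpolation=cv2.INTER_CUBIC))
a=cv2.resize(im['color'][:,:,::-1],(480,360)); b=cv2.resize(sc['color'][130:290,230:470,::-1],(800,533))[:,:]; 
out=np.zeros((600,800,3),np.uint8); out[:240,:320]=cv2.resize(a,(320,240)); out[240:600,:540]=cv2.resize(b,(540,360)); cv2.imwrite('pics/m2.png',out)
E
```

```text
time: 5.52
ee_pos: [0.5337, -0.0664, 0.0583]
tool_rot: [2.391, 2.038, -0.0]
contact_force: [0.4, -0.6, -2.2]
gripper_width: 0.193
grip_force: 78.4
expected tip [0.55480563 0.06687835] (np.float64(316.98879139781764), np.float64(-58.33873027577167)) (np.float64(358.20927740793917), np.float64(213.62359750627104))
```

View pics/m2.png

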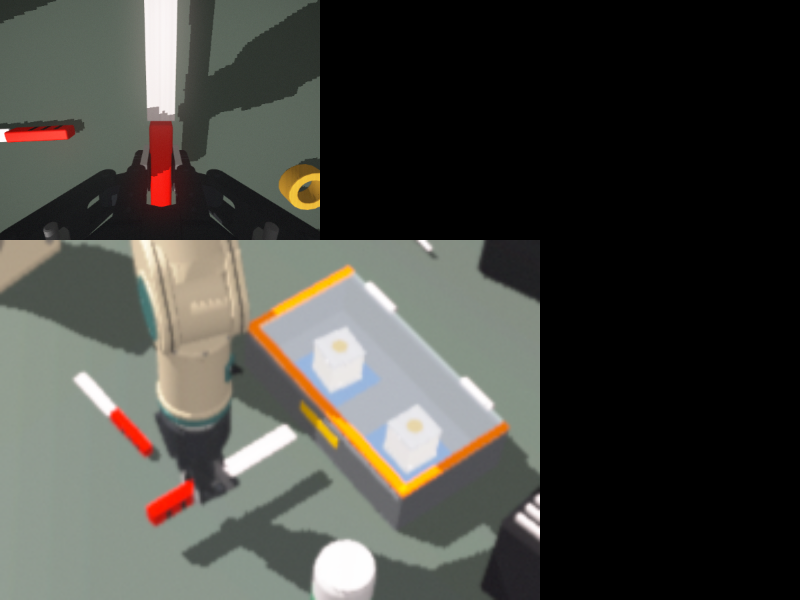

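The tool is held level, with its tip at about scene pixel (361,215). The case's yellow mark is at mosaic (319,425), in the middle of the slot side. I'll triangulate the blade tip precisely from the top and scene views.

```bash
cat > tri.py <<'E'
from m import *
def tri(obs):
    A=np.zeros((3,3));b=np.zeros(3)
    for im,p in obs:
        c,d=ray(im,*p); d/=np.linalg.norm(d);Q=np.eye(3)-np.outer(d,d);A+=Q;b+=Q@c
    return np.linalg.solve(A,b)
E
python3 - <<'E'
from tri import *
s=env.sense(); u=np.array([.1564,.9877]); g=s['ee_pos'][:2]
obs={}
for n in('top','scene'):
    im=env.get_image(n); hsv=cv2.cvtColor(im['color'],cv2.COLOR_RGB2HSV).astype(int)
    e=np.array(proj(im,[*(g+.085*u),.0685]))
    yy,xx=np.mgrid[:480,:640]
    mk=(hsv[...,1]<50)&(hsv[...,2]>170)&(np.hypot(xx-e[0],yy-e[1])<35)
    for a,ce,p in comps(mk,50):
        r=cv2.minAreaRect(p.astype(np.float32)); bp=cv2.boxPoints(r); et=np.array(proj(im,[*(g+.135*u),.0685]))
        o=np.argsort(np.hypot(*(bp-et).T)); t=bp[o[:2]].mean(0); b=bp[o[2:]].mean(0); print(n,a,'tip',t,'base',b,'exp tip',et,'exp base',proj(im,[*(g+.035*u),.0685])); obs[n]=(im,t,b)
T=tri([(obs[n][0],obs[n][1]) for n in obs]);B=tri([(obs[n][0],obs[n][2]) for n in obs]);print(T,B,np.linalg.norm(T-B),np.degrees(np.arctan2(T[1]-B[1],T[0]-B[0])))
# slot edge: orange corners in both views
sc=obs['scene'][0]
for y in(.15,-.15):
    c=np.array([.5746,.1855])-.08*u+y*np.array([.9877,-.1564]); print('cover corner exp scene px',proj(sc,[*c,.0815]))
E
```

```text
top 58 tip [261.  222.5] base [273.  222.5] exp tip [261.53272203 222.6547916 ] exp base (np.float64(300.85419798664145), np.float64(228.9204329731888))
top 386 tip [292.2586  237.89655] base [299.5 256. ] exp tip [261.53272203 222.6547916 ] exp base (np.float64(300.85419798664145), np.float64(228.9204329731888))
scene 319 tip [359.60336 213.7146 ] base [329.63034 232.03146] exp tip [358.20927741 213.62359751] exp base (np.float64(327.4329499516076), np.float64(232.39415991677112))
[0.54250525 0.02081619 0.09545882] [ 0.49244188 -0.00923879 -0.01210315] 0.12238963202292773 30.97802207944266
cover corner exp scene px (np.float64(407.47088595181947), np.float64(243.15019666008303))
cover corner exp scene px (np.float64(337.02475770527576), np.float64(167.34559047871613))
```

```bash
python3 -m creep '{"grip":[0,0,0,0,0,0],"offset":[[3,20,0],[5,35,0],[8,48,0],[10,60,0],[11,70,0],[11,70,0]],"twist":[0,0,0,0,0,0]}'
python3 -m creep '{"grip":[0,0,0,0,0],"offset":[[0,0,7],[0,0,15],[0,0,25],[0,0,35],[0,0,35]],"twist":[0,0,0,0,0]}'
python3 - <<'E'
from h import *
sc=save('scene','s3.png'); cv2.imwrite('pics/s3c.png',cv2.resize(sc['color'][100:280,240:480,::-1],None,fx=3,fy=3,interpolation=cv2.INTER_CUBIC))
E
```

```text
time: 6.48
ee_pos: [0.5447, 0.0046, 0.0583]
tool_rot: [-2.388, -2.04, -0.0]
contact_force: [-1.4, 0.1, -1.2]
gripper_width: 0.19
grip_force: 78.4
time: 7.1
ee_pos: [0.5455, 0.0034, 0.0945]
tool_rot: [2.389, 2.038, 0.003]
contact_force: [-0.3, 0.2, -1.1]
gripper_width: 0.194
grip_force: 78.4
```

View pics/s3c.png

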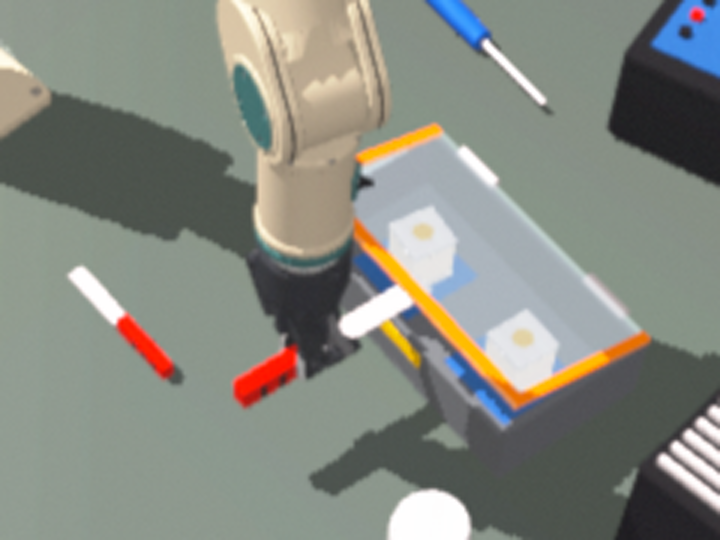

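The cover is riding up on the blade at crop (410,295), and both links are undisturbed. I'll keep lifting while moving in.

```bash
python3 -m creep '{"grip":[0,0,0,0,0,0,0,0,0,0,0,0,0,0],"offset":[[1,5,15],[2,10,30],[3,18,45],[4,25,60],[5,35,72],[7,44,85],[8,52,92],[9,59,100],[9,59,100],[9,59,100],[9,59,100],[9,59,100],[9,59,100],[9,59,100]],"twist":[0,0,0,0,0,0,0,0,0,0,0,0,0,0]}'
python3 - <<'E'
from h import *
sc=save('scene','s4.png'); cv2.imwrite('pics/s4c.png',cv2.resize(sc['color'][60:280,240:520,::-1],None,fx=2.5,fy=2.5,interpolation=cv2.INTER_CUBIC))
E
```

```text
time: 8.9
ee_pos: [0.5537, 0.0625, 0.1933]
tool_rot: [-2.39, -2.039, 0.0]
contact_force: [0.5, 0.8, -0.7]
gripper_width: 0.191
grip_force: 78.4
```

View pics/s4c.png

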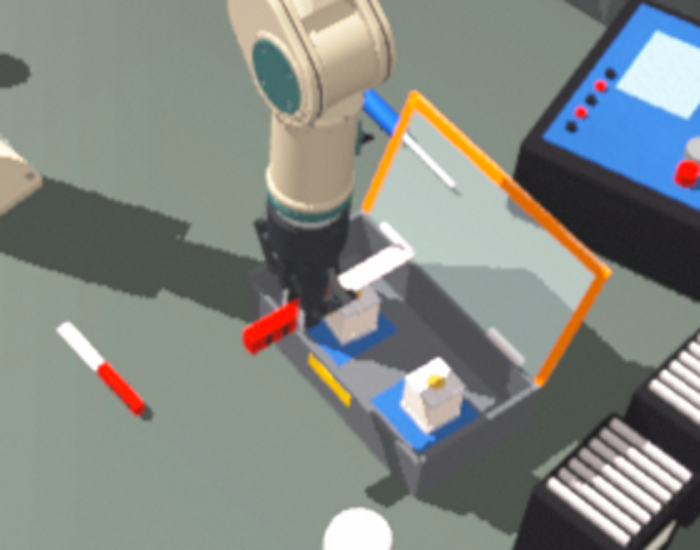

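The cover stands fully open at crop (490,240), and the links are in place at (353,315) and (435,395). Now I'll lay the tool back where it was.

```bash
python3 -m creep '{"grip":[0,0,0,0,0,0,0,0,0,0,0,0,0,0,0,0],"offset":[[-10,-60,0],[-20,-120,0],[-40,-150,-20],[-60,-190,-60],[-92,-232,-100],[-92,-232,-150],[-92,-232,-160],[-92,-232,-160],[-92,-232,-160],[-92,-232,-170],[-92,-232,-175],[-92,-232,-180],[-92,-232,-185],[-92,-232,-188],[-92,-232,-189],[-92,-232,-189]],"twist":[0,0,-10,-20,-30,-40,-49,-49,-49,-49,-49,-49,-49,-49,-49,-49]}'
```

```text
time: 10.95
ee_pos: [0.4617, -0.1695, 0.0043]
tool_rot: [-3.02, -0.864, -0.0]
contact_force: [0.4, 0.1, -1.1]
gripper_width: 0.194
grip_force: 78.5
```

```bash
python3 -m creep '{"grip":[0.6,0.6,0.6,0.6,0.6,0.8,1,1,1,1,1,1,1,1,1],"offset":[[0,0,0],[0,0,0],[0,0,0],[0,0,30],[0,0,80],[0,0,140],[45,371,196],[45,371,196],[45,371,196],[45,371,196],[45,371,196],[45,371,196],[45,371,196],[45,371,196],[45,371,196]],"twist":[0,0,0,0,0,0,43,43,43,43,43,43,43,43,43]}'
python3 - <<'E'
from m import *
from scipy.spatial.transform import Rotation as R
s=env.sense();m=R.from_rotvec(s['tool_rot']).as_matrix();print('yawy',np.degrees(np.arctan2(m[1,1],m[0,1])),s['q'].round(2))
im=save('wrist','w5.png'); tp=save('top','t5.png'); save('scene','s5.png')
for z in(.062,): print('near dot exp',proj(im,[.5074,.201,z]))
hsv=cv2.cvtColor(tp['color'],cv2.COLOR_RGB2HSV).astype(int)
H,S,V=hsv[...,0],hsv[...,1],hsv[...,2];yy,xx=np.mgrid[:480,:640]
for a,ce,p in comps(((H<8)|(H>172))&(S>130)&(V>100)&(yy>190)&(yy<340)&(xx>270)&(xx<420),60):
    r=cv2.minAreaRect(p.astype(np.float32)); print('red',a,ce,np.round([onz(tp,*x,.026)[:2] for x in cv2.boxPoints(r)],3).tolist())
b=np.zeros((520,800,3),np.uint8); b[:480,:640]=im['color'][:,:,::-1]; t=cv2.resize(tp['color'][120:300,140:300,::-1],(0,0),fx=1.0,fy=1.0); b[:180,640:800]=t; b[200:380,640:800]=tp['color'][200:380,260:420,::-1]; cv2.imwrite('pics/m5.png',b)
E
```

```text
time: 12.82
ee_pos: [0.5065, 0.1994, 0.2002]
tool_rot: [2.496, 1.907, -0.002]
contact_force: [-0.4, -0.2, 0.7]
gripper_width: 0.998
grip_force: 0.0
yawy -15.247234249013648 [-0.78  0.57  0.53  1.86 -0.38  0.82 -0.31]
near dot exp (np.float64(320.7660395053106), np.float64(228.6839219133744))
red 267 [357.70411985 266.35955056] [[0.485, -0.144], [0.494, -0.16], [0.411, -0.211], [0.402, -0.196]]
red 135 [305.0962963  287.83703704] [[0.36, -0.033], [0.429, -0.041], [0.428, -0.053], [0.358, -0.045]]
```

View pics/m5.png

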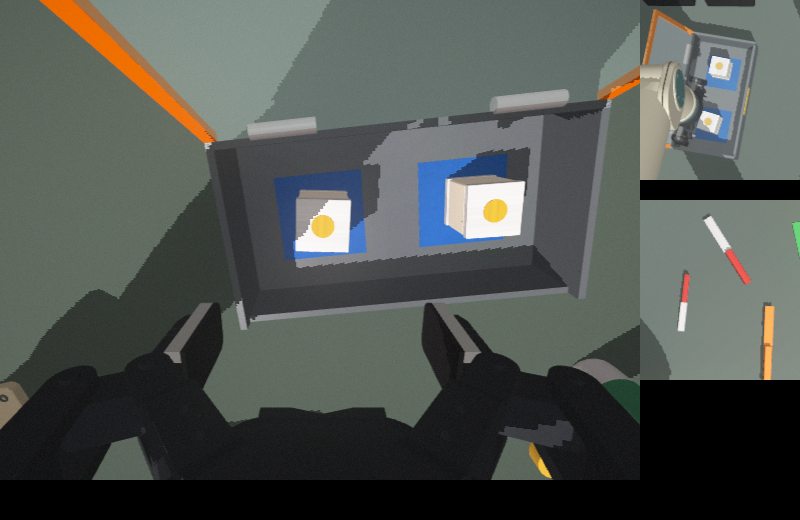

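The tool is back at its old spot on the table and the cover leans back fully open. The near link's top face is at (296–351, 199–252) with its dot at (323,227), square to the fingers. The far link's dot is at (495,211), turned about +3.5° relative to the fingers.

```bash
python3 - <<'E'
from m import *
im=np.load('pics/w5.png.npy',allow_pickle=True).item()
hsv=cv2.cvtColor(im['color'],cv2.COLOR_RGB2HSV).astype(int);H,S,V=hsv[...,0],hsv[...,1],hsv[...,2];yy,xx=np.mgrid[:480,:640]
for a,ce,p in comps((H>15)&(H<32)&(S>120)&(V>110)&(yy>150)&(yy<290),80): print(a,ce,onz(im,*ce,.0625))
for q in ([(297,199),(351,199),(349,252),(294,252)],[(466,183),(525,180),(522,235),(467,239)]):
    P=np.array([onz(im,*p,.062)[:2] for p in q]); d=P[1]-P[0]+P[2]-P[3]; print(P.mean(0).round(4),[np.linalg.norm(P[i]-P[i-1]).round(3) for i in range(4)],np.degrees(np.arctan2(d[1],d[0])))
print(env.sense()['ee_pos'])
E
```

```text
422 [494.92654028 210.33649289] [0.65190535 0.17816823 0.0625    ]
398 [322.42713568 225.94472362] [0.50942259 0.20306108 0.0625    ]
[0.5096 0.2027] [np.float64(0.046), np.float64(0.045), np.float64(0.046), np.float64(0.048)] -15.2296100596179
[0.6522 0.1784] [np.float64(0.048), np.float64(0.048), np.float64(0.047), np.float64(0.047)] -11.601476708886668
[0.50677503 0.19998292 0.20034621]
```

```bash
cat > w.py <<'E'
from h import *
F=[];E=[]
for i in range(10):
    env.get_image('wrist'); s=env.sense(); F.append(s['contact_force']); E.append(s['effort'])
print('F',np.mean(F,0).round(3),'sd',np.std(F,0).round(2),'ee',s['ee_pos'].round(4),'t',s['time'],'w',s['gripper_width'])
E
python3 w.py
python3 -m creep '{"grip":[1,1,1,1,1,1,1,1,0.3,0.3,0.3,0.3,0.3,0.3],"offset":[[3,3,-40],[3,3,-80],[3,3,-115],[3,3,-145],[3,3,-165],[3,3,-177],[3,3,-182],[3,3,-182],[3,3,-182],[3,3,-182],[3,3,-182],[3,3,-182],[3,3,-182],[3,3,-182]],"twist":[0,0,0,0,0,0,0,0,0,0,0,0,0,0]}' 60
```

```text
F [ 0.041 -0.005 -0.049] sd [0.54 0.47 0.34] ee [0.5067 0.2016 0.2003] t 13.475 w 1.0024360695310932
time: 15.22
ee_pos: [0.5095, 0.2049, 0.019]
tool_rot: [-2.493, -1.91, -0.001]
contact_force: [-1.5, 0.7, 5.5]
gripper_width: 0.53
grip_force: 62.8
```

```bash
python3 -m creep '{"grip":[0.3,0.3,0.3,0.3,0.3,0.3,0.3],"offset":[[0,0,8],[0,0,20],[0,0,35],[0,0,45],[0,0,45],[0,0,45],[0,0,45]],"twist":[0,0,0,0,0,0,0]}'; python3 w.py
python3 -m creep '{"grip":[0.3,0.3,0.3,0.3,0.3,0.3,0.3],"offset":[[0,0,-15],[0,0,-28],[0,0,-37],[0,0,-42],[0,0,-44],[0,0,-44],[0,0,-44]],"twist":[0,0,0,0,0,0,0]}'
```

```text
time: 16.1
ee_pos: [0.5093, 0.2044, 0.0629]
tool_rot: [-2.493, -1.911, 0.001]
contact_force: [0.6, -0.1, -5.0]
gripper_width: 0.533
grip_force: 62.1
F [ 0.068 -0.054 -5.358] sd [0.48 0.42 0.64] ee [0.5097 0.2045 0.0633] t 16.6 w 0.5327154991449345
time: 17.48
ee_pos: [0.51, 0.2047, 0.0196]
tool_rot: [2.493, 1.911, 0.001]
contact_force: [-0.5, 0.1, -4.9]
gripper_width: 0.534
grip_force: 62.3
```

```bash
python3 -m creep '{"grip":[0.3,0.3,1,1,1,1,1,1,1,1,1,1,1,1,1,1,1],"offset":[[0,0,-1],[0,0,-1],[0,0,-1],[0,0,-1],[0,0,-1],[0,0,-1],[0,0,40],[0,0,80],[0,0,110],[71,-13,110],[142,-26,110],[142,-26,110],[142,-26,110],[142,-26,70],[142,-26,30],[142,-26,30],[142,-26,30]],"twist":[0,0,0,0,0,0,0,0,0,1.5,3.5,3.5,3.5,3.5,3.5,3.5,3.5]}'
python3 - <<'E'
from m import *
s=env.sense(); im=save('wrist','w6.png')
hsv=cv2.cvtColor(im['color'],cv2.COLOR_RGB2HSV).astype(int);H,S,V=hsv[...,0],hsv[...,1],hsv[...,2]
print(s['ee_pos'])
for a,ce,p in comps((H>15)&(H<32)&(S>120)&(V>110),80): print(a,ce,onz(im,*ce,.0625))
E
```

```text
time: 19.6
ee_pos: [0.6519, 0.179, 0.0507]
tool_rot: [2.433, 1.986, 0.002]
contact_force: [-0.1, 0.5, 0.7]
gripper_width: 0.998
grip_force: 0.0
[0.65193025 0.17897369 0.05069112]
1469 [318.1354663  321.42341729] [0.65146521 0.17792322 0.0625    ]
309 [  4.6828479  333.90614887] [0.51600004 0.19940829 0.0625    ]
```

```bash
python3 -m creep '{"grip":[1,1,1,0.3,0.3,0.3,0.3,0.3,0.3,0.3,0.3,0.3,0.3,0.3,0.3,0.3],"offset":[[0,-1,-20],[0,-1,-32],[0,-1,-32],[0,-1,-32],[0,-1,-32],[0,-1,-32],[0,-1,-32],[0,-1,-32],[0,-1,-32],[0,-1,-24],[0,-1,-12],[0,-1,3],[0,-1,13],[0,-1,13],[0,-1,13],[0,-1,13]],"twist":[0,0,0,0,0,0,0,0,0,0,0,0,0,0,0,0]}' 60; python3 w.py
```

```text
time: 21.65
ee_pos: [0.6512, 0.1775, 0.0617]
tool_rot: [-2.434, -1.986, 0.001]
contact_force: [-1.2, -1.3, -2.0]
gripper_width: 0.534
grip_force: 61.7
F [-0.014 -0.255 -2.651] sd [0.41 0.42 0.41] ee [0.6517 0.1775 0.0623] t 22.15 w 0.5334959924967301
```

The near link weighs about 5.3 N and the far one about 2.6 N, so the near link is heavier. I'll stand the far one back and go over the near one.

```bash
python3 -m creep '{"grip":[0.3,0.3,0.3,0.3,0.3,0.3,0.3,0.3,1,1,1,1],"offset":[[0,0,-15],[0,0,-28],[0,0,-37],[0,0,-42],[0,0,-44],[0,0,-45],[0,0,-45],[0,0,-45],[0,0,-45],[0,0,-45],[0,0,-45],[0,0,-45]],"twist":[0,0,0,0,0,0,0,0,0,0,0,0]}'
python3 -m creep '{"grip":[1,1,1,1,1,1,1,1,1,1],"offset":[[0,0,40],[0,0,80],[0,0,110],[-71,13,120],[-142,27,150],[-142,27,180],[-142,27,180],[-142,27,180],[-142,27,180],[-142,27,180]],"twist":[0,0,0,-1.5,-3.5,-3.5,-3.5,-3.5,-3.5,-3.5]}'
python3 - <<'E'
from m import *
s=env.sense(); im=save('wrist','w7.png')
hsv=cv2.cvtColor(im['color'],cv2.COLOR_RGB2HSV).astype(int);H,S,V=hsv[...,0],hsv[...,1],hsv[...,2];yy,xx=np.mgrid[:480,:640]
print(s['ee_pos'])
for a,ce,p in comps((H>15)&(H<32)&(S>120)&(V>110)&(yy<300),80): print(a,ce,onz(im,*ce,.0625))
E
```

```text
time: 23.65
ee_pos: [0.6437, 0.1795, 0.0143]
tool_rot: [-2.424, -1.981, 0.018]
contact_force: [-11.5, 1.2, -1.6]
gripper_width: 1.0
grip_force: 4.2
time: 24.9
ee_pos: [0.5099, 0.2039, 0.1964]
tool_rot: [2.494, 1.91, -0.002]
contact_force: [0.9, 0.3, -0.3]
gripper_width: 0.999
grip_force: 0.0
[0.5099256  0.20394466 0.19638333]
428 [495.20327103 218.70093458] [0.65293846 0.17720266 0.0625    ]
401 [321.81047382 233.1521197 ] [0.51087283 0.20267774 0.0625    ]
```

View pics/w7.png

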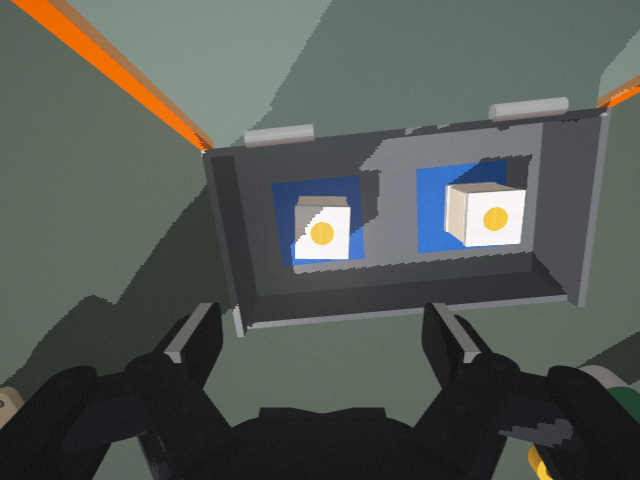

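Both links stand upright on their pads, near dot (322,233) and far dot (495,219). Now I'll grasp the near, heavier one.

```bash
python3 -m creep '{"grip":[0.9,0.9,0.9,0.9,0.9,0.9,0.9,0.3,0.3,0.3,0.3,0.3,0.3],"offset":[[1,-1,-40],[1,-1,-80],[1,-1,-115],[1,-1,-145],[1,-1,-165],[1,-1,-177],[1,-1,-177],[1,-1,-177],[1,-1,-177],[1,-1,-177],[1,-1,-177],[1,-1,-177],[1,-1,-177]],"twist":[0,0,0,0,0,0,0,0,0,0,0,0,0]}' 70
python3 -m creep '{"grip":[0.3,0.3,0.3,0.3,0.3,0.3],"offset":[[0,0,10],[0,0,35],[0,0,75],[0,0,120],[0,0,160],[0,0,180]],"twist":[0,0,0,0,0,0]}'
```

```text
time: 26.58
ee_pos: [0.5108, 0.2039, 0.0213]
tool_rot: [-2.493, -1.911, -0.002]
contact_force: [-1.1, 0.5, 6.4]
gripper_width: 0.534
grip_force: 73.0
time: 27.32
ee_pos: [0.5111, 0.2036, 0.2026]
tool_rot: [2.493, 1.91, 0.004]
contact_force: [-0.1, 0.3, -6.1]
gripper_width: 0.527
grip_force: 73.0
```

```bash
python3 -m creep '{"grip":[0.3,0.3,0.3,0.3,0.3,0.3,0.3,0.3,0.3,0.3,0.3,0.3,0.3,0.3,0.3,0.3,0.3,0.3,0.3,0.3],"offset":[[1,-20,0],[2,-55,0],[3,-95,0],[3,-140,0],[4,-185,0],[5,-230,0],[5,-275,0],[6,-320,0],[7,-365,0],[8,-410,0],[8,-455,0],[9,-500,0],[9,-540,-10],[10,-570,-20],[10,-585,-30],[10,-594,-35],[10,-594,-35],[10,-594,-35],[10,-594,-35],[10,-594,-35]],"twist":[0,0,0,0,0,0,0,0,0,0,0,0,0,0,0,0,0,0,0,0]}'; python3 w.py; python3 - <<'E'
from h import *
a=save('scene','s8.png'); t=save('top','t8.png')
b=np.zeros((480,800,3),np.uint8); b[:,:400]=cv2.resize(a['color'][80:400,110:377,::-1],(400,480)); b[:,400:]=cv2.resize(t['color'][120:360,140:540,::-1],(400,240)).repeat(1,0) if 0 else cv2.copyMakeBorder(cv2.resize(t['color'][100:340,150:550,::-1],(400,240)),0,240,0,0,cv2.BORDER_CONSTANT); b[240:,400:]=cv2.resize(a['color'][80:320,240:640,::-1],(400,240)); cv2.imwrite('pics/m8.png',b)
E
```

```text
time: 29.82
ee_pos: [0.5211, -0.3899, 0.1657]
tool_rot: [2.492, 1.912, 0.001]
contact_force: [0.1, -0.1, -5.6]
gripper_width: 0.531
grip_force: 72.9
F [ 0.343  0.165 -5.49 ] sd [0.49 0.53 0.36] ee [ 0.5206 -0.3905  0.1653] t 30.325 w 0.5289436686996866
```

View pics/m8.png

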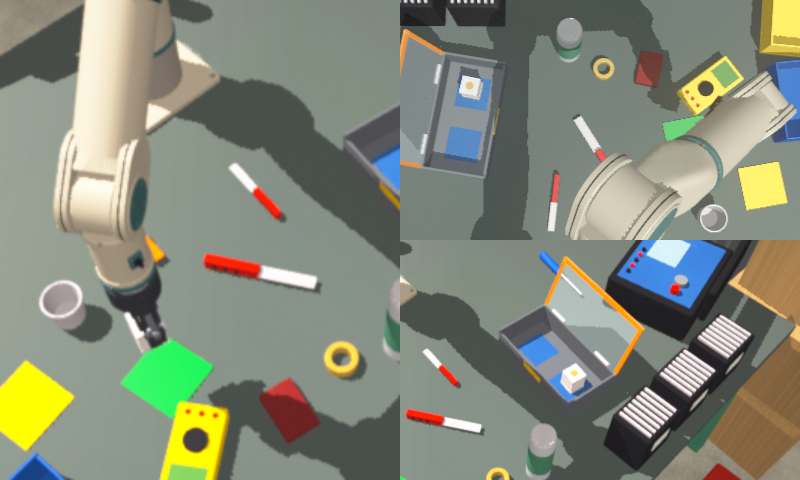

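The link is held above the mat, the lighter link stands on the far pad at (572,378), the cover is open, and the tool is on the table. Handing in.

```bash
python3 -c "
from rig import env
print(env.job_done())"
```

```text
the job is handed in; nothing more can be done
None
```

I levered the cover fully open and laid the tool back down. The link from the near pad is the heavier (about 5.3 N against 2.6 N) and is held still above the middle of the green mat. The lighter link stands on the far pad. As I let go of it, the gripper pressed sideways with about 11.5 N, probably a finger against the case wall. The job is handed in; the verdict was not shown.

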